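Press a snap-fit cover home on a deep-well block

ROBOT

A 6-joint arm with a two-finger parallel gripper is mounted at the origin on the work surface. World frame = base frame: x ahead of the robot, y to its left, z up, the work surface at z = 0. Lengths are in m, angles in rad, forces in N, time in s.
With the tool pointing down it reaches from about 0.375 to 0.9 m from the base axis. Payload 3.1 kg.
Tool frame: the origin (TCP) lies between the finger pads; the fingertips stand 8 mm ahead of it and the grasp point (between the pads) lies 11 mm behind it; z points along the fingers, y is the line along which they close (so a half turn about z gives the same grasp; the last joint's range is limited). The gripper opens to 87 mm and grips with 3 to 60 N. Pads are 19 mm wide; open, the fingers measure 117 mm over their backs; the gripper's body (75 mm by 190 mm) begins 51 mm behind the grasp point.
Start: joints at [0.966, 0.527, 1.433, -0, 1.181, -0.178], TCP at [0.259, 0.569, 0.231] pointing down, gripper open.
Joint ranges: [-3.08, 3.08], [-0.75, 2.2], [0.22, 2.44], [-1.43, 4.57], [0, 2.65], [-2.85, 2.85]. Speed limits (rad/s): [2.79, 2.79, 3.14, 3.14, 3.14, 3.14].

INTERFACE

Orientations are given as a unit quaternion [x, y, z, w].
In Python, from rig import robot, vision, job gives the robot as it stands.
- The arm moves only by the shell command python3 -m handwheel 'ROWS' [OPENING] [FORCE]. ROWS is JSON, a list of rows, each a list of 4 numbers: the shift along the tool's x, y, z as a fraction of full scale, then the turn about the tool's z as a fraction of full scale. A call has 1 to 20 rows; each row is the pose to reach, as a shift and turn from the pose commanded when the call began, along the tool's axes at that moment, turning the shorter way round; what a row does not reach only later rows make up. Full scale, the value 1, is 300 mm for a shift and 2 pi rad for a turn. A row lasts 1/12 s, in which the tool goes at most 41.7 mm and 7.16 degrees, less where a joint would pass 70% of its speed; a pose out of reach is approached as far as the arm can. A call with a number of a shift or a turn outside -1 to 1 is refused whole. A call with a gripper value outside its range is refused whole. OPENING is the opening in per cent of the stroke, from 0 (shut) to 100 (fully open), set as the call begins (- or left out, the last holds). The fingers move at their own pace and stop on an object; FORCE is the grip in N (left out, the last holds). Time passes only in rows, so rows that repeat a pose let the fingers close. It gives the time, the measured TCP pose, the force, the opening and the grip force at its end, in the units of the state.
- robot.get_obs(): the state, without advancing time (a new reading comes with each control period).
- vision.camera(name): name is "side" or "top"; returns a dict with "frame" (420x560x3 uint8, red, green, blue), "K" (3x3 intrinsics, pixels), "cam_to_world" (4x4, takes a point from camera to world coordinates). Camera axes: x right, y down, z forward; pixel columns grow to the right and rows downward; lengths in m; the calibration is good to about 2 mm. A picture is of the moment at which its call begins. There is no depth.
- job.hand_in(): hands the job in; it is judged then, once.
Trained networks look in the newest picture that a camera, given by its name, has taken for a name from the list of things; names that differ only in an ending like _2 or _b are one class to them, and where a whole thing is asked for, a point or a joint stands for the part that bears it (a point fixed in the world has none). Each returns a list of dicts, best first, with "conf" (0 to 1); they miss things now and then, are a little off and sometimes report something else, mostly with a low value. They report only what shows in the picture. A call takes as long as a camera call. They do not tell look-alikes from the thing itself.
- vision.look_for(camera, label): "point" ([row, column] in pixels, amid what is visible of it).
- vision.outline_of(camera, label): "mask" (420x560 bool, what is visible of it) and "point" ([row, column] in pixels, amid what is visible of it).
The state is a dict: "time": time; "q": joint angles; "joint_velocities": joint speeds; "joint_torque": joint torques, N m; "position": TCP position; "tool_rot": TCP orientation; "ft_force": force on the tool from outside, world axes, zero at the start; "moment": the same for the moment, N m; "grip_width": finger opening in m; "grip_force": force on a finger pad.
Only numpy, scipy, OpenCV 4.12 (cv2) and the standard library are available. Lean on these libraries where they do the work, as an engineer would, in place of code of your own. Each camera call takes 0.05 s, during which the arm holds its last target. There are 200 camera calls.

TASK

One of the two deep-well blocks has a cover that still stands proud. Take the hand press by its handle and press it squarely down on that cover until both ends have snapped fully home, without forcing it and without touching the cover with the gripper. Then stand the press back upright on its black mat and let go, leaving the tube rack, the bottle and the tip box where they are.

Things in the scene. Friction and masses are not known exactly. Their poses are not given: they have to be found in the camera images.
- cover_top (a point): centre of the top face of the white cover to press home: flat top 135 x 87 mm (x the long way, z up), 16 mm skirts all round reach down over the block. It starts resting on two sprung catches with its top face about 12.7 mm above block_top, 96.7 mm above the bench; fully home its 4 mm top panel lies on the block, so the top face is 4 mm above block_top
- cover: the same cover, 0.07 kg; origin 4 mm below cover_top. A snap bead inside each short end (x = +-63 mm) must pass a catch. Each end takes 4 to 9 N, both together 10 to 18 N, rising until they snap; then the force falls off. One end may snap alone and leave the cover tilted: the other end can then be pressed by itself
- block_top (a point): centre of the top of the grey deep-well block under that cover (x the long way, z up). The block rides on a spring in its nest: under load it sinks about 1.7 mm per N (after the first 2 to 3 N), until it meets a hard stop whose setting cannot be seen and differs each time: after 1 to 22 mm. It comes back up when released. Unloaded it is 84 mm above the bench
- nest: aluminium nest, 170 x 125 mm (x the long way), fixed to the bench, that carries that block; origin at the centre of its underside
- closed_unit: a second, identical nest and block whose cover is already home, all fixed to the bench (170 x 125 mm, x the long way; its flat cover top is 88 mm above the bench). Origin at the centre of its underside
- press_grip (a point): centre of the handle of the hand press: black bar 90 (x) x 20 (y) x 28 mm high, to be gripped across its 20 mm width. The press stands upright on a flat, rubber-soled steel foot 80 (x) x 60 (y) x 12 mm; two posts at x = +-32 mm carry the bar. The handle's centre is 64 mm above the foot's underside; about 0.35 kg; z up
- press_foot (a point): centre of the flat underside of the hand press's foot, 64 mm below the handle's centre; x the long way, z up
- mat: black rubber mat, 170 (x) x 140 (y) x 4 mm, fixed to the bench, on which the press stands at the start and must stand at the end; origin at the centre of its underside
- press: the same hand press, origin at the centre of its underside (as press_foot)
- tube_rack: white rack of yellow-capped tubes, 50 x 200 x 94 mm, a loose bystander; origin at the centre of its underside
- reagent: white bottle with blue cap, 64 mm across, 120 mm high, a loose bystander; origin at the centre of its underside
- tip_box: pink box with white lid, 88 x 123 x 52 mm, a loose bystander; origin at the centre of its underside
- load_plate (a joint): how far (m) the plate that carries the whole sprung block has given way on its stiff, damped rubber feet inside the nest: 0 unloaded, 1 mm (0.001) per 20 N of steady pressing. The cover is forced when it passes 1.75 mm, which is a steady 35 N; short knocks as the snaps go home do not count
Not all that is in view belongs to the job. What is shaped like the press but red is not meant. What is shaped like the mat but orange is not meant.

How it is judged:
On the way, in this order (a step that is already met when the one before it is completed fails the run):
1. the press is taken up off its mat (z of press_foot in the frame of mat above 0.03 m), for 0.1 s.
2. both ends of the cover are snapped home (z of cover_top in the frame of block_top below 0.006 m and angle between the z axis of cover_top and the z axis of block_top, either way round below 0.025 rad), for 0.2 s.
At the end, for the whole second after the job is handed in: the cover's top face is less than 6 mm above the block's top (4 mm is fully home) and within 0.025 rad of parallel to it; the press stands upright and at rest on its mat, released, its foot's centre within 45 mm of the mat's centre (all of step 2 and z of cover_top in the frame of block_top above 0.002 m and angle between press_foot's own z axis and vertical below 0.1 rad and horizontal distance between press_foot and mat below 0.045 m and z of press_foot in the frame of mat below 0.008 m and linear speed of press below 0.02 m/s); the robot touches nothing.
It fails at once if the gripper or arm touches the cover (use the press) (contact force between any of the fingers, the arm and cover above 0.5 N).
It fails at once if the cover is forced: a steady push of more than 35 N (value of joint load_plate above 0.00175 m).
It fails at once if a bystander is shifted by more than 30 mm (distance of any of tube_rack, reagent, tip_box from where it was at the start of the episode above 0.03 m).
It also fails if it takes over 67 s, if anything falls off the work surface, if the arm or the gripper's body presses on something with over 40 N, if the wrist force passes 120 N, or if a joint passes its speed limit or range.

## Working session

There is one attempt and no reset: what is moved stays moved. The work goes in short steps, Python scripts to look and compute and a shell command to move; the robot and the scene stay as the last step left them, time stands still between calls to the robot, and variables do not carry over. Pictures are saved under pics/ and viewed, at most 10 in all, crops included, and the job is handed in when it is done.

```bash
mkdir -p pics; ls
python3 - <<'E'
from rig import robot,vision
import cv2,numpy as np
for c in("top","side"):
    d=vision.camera(c); cv2.imwrite(f"pics/{c}0.png",d["frame"][:,:,::-1]); np.savez(f"{c}0.npz",**d)
    print(c,d["K"].round(1).tolist(),d["cam_to_world"].round(3).tolist())
    for l in("cover","closed_unit","press","mat","press_grip","nest","tube_rack","reagent","tip_box"):
        print(l,[(np.round(x["point"]).tolist(),round(x["conf"],2)) for x in vision.look_for(c,l)])
o=robot.get_obs();print(o)
E
```

```text
pics
top [[396.8, 0.0, 278.3], [0.0, 396.8, 208.3], [0.0, 0.0, 1.0]] [[-0.002, -0.998, 0.065, 0.435], [-1.0, 0.004, 0.028, 0.166], [-0.028, -0.064, -0.998, 1.133], [0.0, 0.0, 0.0, 1.0]]
cover [([222.0, 441.0], 0.66)]
closed_unit [([180.0, 349.0], 0.74)]
press [([197.0, 261.0], 0.76), ([269.0, 278.0], 0.6), ([190.0, 192.0], 0.55)]
mat [([213.0, 254.0], 0.95), ([226.0, 128.0], 0.92), ([288.0, 201.0], 0.78), ([258.0, 355.0], 0.22)]
press_grip [([191.0, 188.0], 0.86), ([268.0, 275.0], 0.76), ([196.0, 260.0], 0.62)]
nest [([221.0, 416.0], 0.74)]
tube_rack [([126.0, 264.0], 0.97)]
reagent [([129.0, 435.0], 0.73)]
tip_box [([259.0, 355.0], 0.91)]
side [[541.9, 0.0, 279.0], [0.0, 541.9, 201.1], [0.0, 0.0, 1.0]] [[0.925, -0.277, 0.26, 0.125], [-0.38, -0.684, 0.623, -0.754], [0.006, -0.675, -0.738, 1.183], [0.0, 0.0, 0.0, 1.0]]
cover [([328.0, 329.0], 0.93), ([279.0, 255.0], 0.69)]
closed_unit [([252.0, 328.0], 0.98)]
press [([192.0, 275.0], 0.92), ([151.0, 257.0], 0.66), ([228.0, 218.0], 0.61), ([282.0, 253.0], 0.5)]
mat [([131.0, 210.0], 0.97), ([181.0, 178.0], 0.95), ([179.0, 340.0], 0.58),
[... 282 characters left out ...]
.35)]
{'time': 1.0, 'q': array([ 9.65509288e-01,  5.27474360e-01,  1.43267826e+00,  4.35374281e-06,
        1.18139769e+00, -1.78498401e-01]), 'joint_velocities': array([ 0.00128174, -0.00090911,  0.00021998,  0.00056364, -0.00143121,
        0.00131119]), 'joint_torque': array([-9.57279849e-05, -4.40019751e+01, -1.76991802e+01,  6.33738376e-02,
        5.03613136e-02, -3.67273981e-05]), 'position': array([0.25868457, 0.56894309, 0.2305711 ]), 'tool_rot': array([2.11779249e-01, 9.77317527e-01, 2.03339646e-05, 6.22427328e-06]), 'ft_force': array([-0.30042431, -0.02195081,  0.21400068]), 'moment': array([0.02287453, 0.00249527, 0.01613423]), 'grip_force': 0.0, 'grip_width': 0.0869334013930455}
```

```bash
python3 -c "
import cv2
a=cv2.imread('pics/top0.png');cv2.imwrite('pics/top0z.png',cv2.resize(a[90:330,90:490],(800,480),interpolation=2))
a=cv2.imread('pics/side0.png');cv2.imwrite('pics/side0z.png',cv2.resize(a[100:400,90:490],(800,600),interpolation=2))"
```

```text
(no output)
```

View pics/top0z.png

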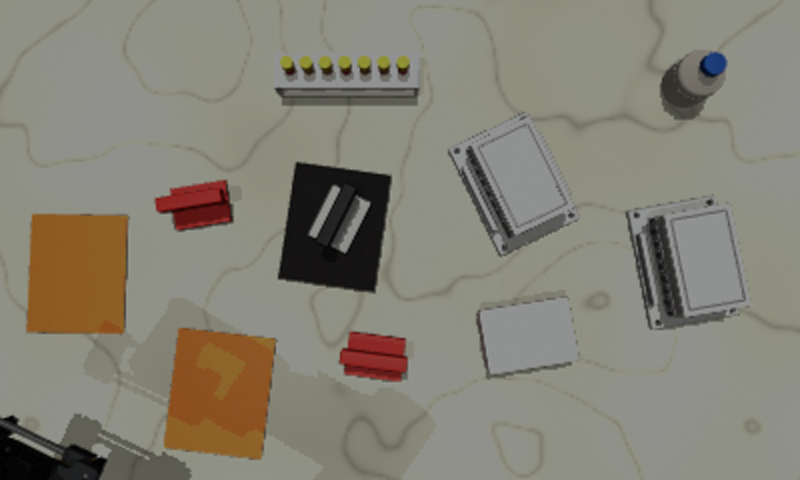

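View pics/side0z.png

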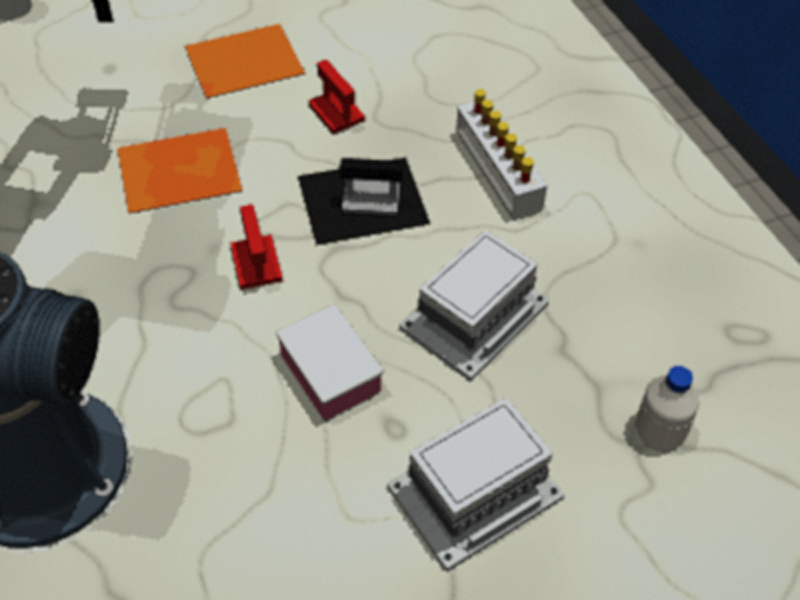

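Top view: the black press is at about (260,197), standing on the black mat; the red presses and orange mats are decoys. The two covered units are at about (348,180) and (435,220), and I need their heights to tell which cover is proud.

Run:
```python
import cv2,numpy as np
t=np.load('top0.npz')["frame"][:,:,::-1];s=np.load('side0.npz')["frame"][:,:,::-1]
r=lambda a,y,x,h,w:cv2.resize(a[y:y+h,x:x+w],(400,300),interpolation=cv2.INTER_CUBIC)
im=np.vstack([np.hstack([r(t,142,305,75,100),r(t,182,395,75,100)]),np.hstack([r(s,212,280,75,100),r(s,298,275,75,100)])])
cv2.imwrite('pics/units.png',im)
```

```text
(no output)
```

View pics/units.png

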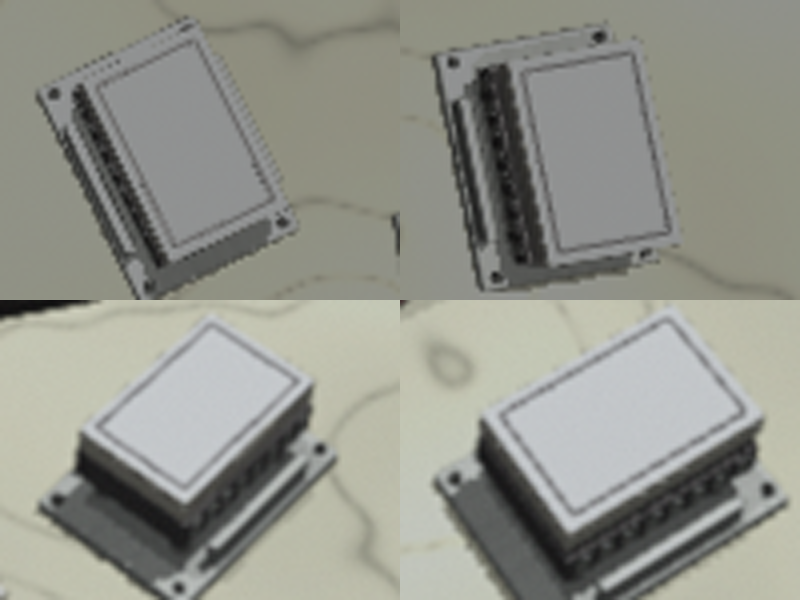

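The zoom shows both units, but neither the unit at (348,180) nor the one at (435,220) is clearly proud by eye. I'll triangulate the line-frame corners.

```bash
cat > h.py <<'E'
import numpy as np
def ray(d,p):  # p=(col,row)
    T=d["cam_to_world"]; v=np.linalg.inv(d["K"])@[p[0],p[1],1]; v=T[:3,:3]@v
    return T[:3,3],v/np.linalg.norm(v)
def atz(d,p,z):
    c,v=ray(d,p); return c+v*(z-c[2])/v[2]
def tri(d1,p1,d2,p2):
    A=np.zeros((3,3));b=np.zeros(3);L=[ray(d1,p1),ray(d2,p2)]
    for c,v in L: P=np.eye(3)-np.outer(v,v);A+=P;b+=P@c
    x=np.linalg.solve(A,b); return x,[np.linalg.norm((np.eye(3)-np.outer(v,v))@(x-c)) for c,v in L][0]
def proj(d,X):
    T=np.linalg.inv(d["cam_to_world"]);p=d["K"]@(T[:3,:3]@X+T[:3,3]);return p[:2]/p[2]
E
python3 - <<'E'
from h import *
import cv2
t=np.load('top0.npz');s=np.load('side0.npz')
u=lambda p,ox,oy,x0,y0:((np.array(p)-[ox,oy]+.5)/4-.5)+[x0,y0]
D={'A':([(97,87),(195,40),(274,197),(172,247)],(0,0,305,142),[(211,320),(300,382),(184,488),(96,427)],(0,300,280,212)),
'B':([(522,72),(632,52),(668,235),(562,250)],(400,0,395,182),[(671,318),(745,412),(575,514),(503,415)],(400,300,275,298)),
'nA':([(53,95),(187,26),(283,223),(150,287)],(0,0,305,142),[None,(320,450),(178,588),(57,500)],(0,300,280,212)),
'nB':([(453,62),(599,36),(645,254),(496,278)],(400,0,395,182),[None,(768,489),None,(455,480)],(400,300,275,298))}
for k,(a,ao,b,bo) in D.items():
    X=[]
    for p,q in zip(a,b):
        if q is None: continue
        x,e=tri(t,u(p,*ao),s,u(q,*bo)); X.append(x); print(k,x.round(4),round(e,4))
    X=np.array(X);print(' mean',X.mean(0).round(4))
    if len(X)==4: print(' edges',[np.linalg.norm(X[i]-X[i-1]).round(4) for i in range(4)],'yaw',[np.degrees(np.arctan2(*(X[i]-X[j])[1::-1])).round(1) for i,j in((1,2),(0,3))])
# press handle, blob of dark vs steel: handle via outlines
g=t["frame"][150:240,220:300,::-1]; cv2.imwrite('pics/press.png',np.hstack([cv2.resize(g,(400,450),interpolation=2),cv2.resize(s["frame"][160:235,230:310,::-1],(400,450),interpolation=2)]))
E
```

```text
A [0.6204 0.0617 0.0911] 0.0004
A [ 0.6527 -0.0042  0.0859] 0.0
A [ 0.5464 -0.0538  0.087 ] 0.0012
A [0.5148 0.0127 0.0846] 0.0002
 mean [0.5836 0.0041 0.0872]
 edges [np.float64(0.1165), np.float64(0.0735), np.float64(0.1174), np.float64(0.0737)] yaw [np.float64(25.0), np.float64(24.9)]
B [ 0.5234 -0.1864  0.0957] 0.0003
B [ 0.5352 -0.257   0.0957] 0.0006
B [ 0.4185 -0.2769  0.096 ] 0.0012
B [ 0.4077 -0.2082  0.0972] 0.0002
 mean [ 0.4712 -0.2321  0.0961]
 edges [np.float64(0.1178), np.float64(0.0716), np.float64(0.1184), np.float64(0.0695)] yaw [np.float64(9.7), np.float64(10.7)]
nA [ 0.6766 -0.0103  0.0095] 0.0022
nA [ 0.5366 -0.0759  0.0118] 0.0006
nA [0.4921 0.0178 0.0109] 0.0003
 mean [ 0.5684 -0.0228  0.0107]
nB [ 0.5551 -0.2688  0.0118] 0.0003
nB [ 0.3863 -0.1934  0.0109] 0.0
 mean [ 0.4707 -0.2311  0.0113]
```

View pics/press.png

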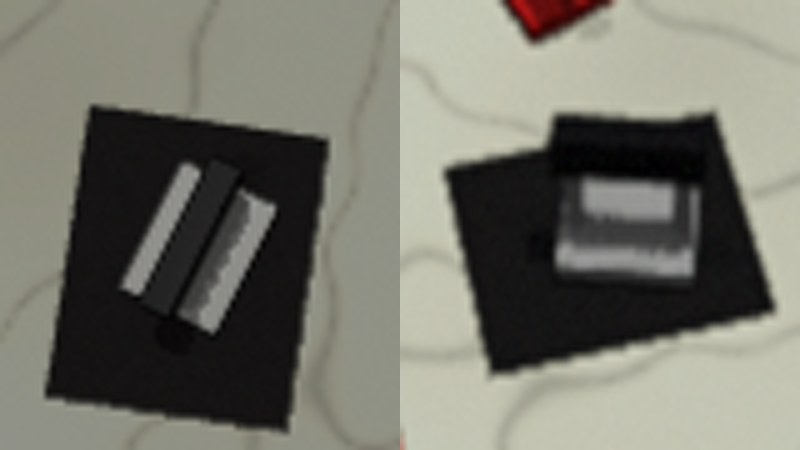

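The unit at (435,220) has its cover top at 96 mm, so it is the proud one. The unit at (348,180) reads 87 mm and is closed. The crop shows the black press, with its bar centre at about (258,197), foot corners (257,182), (275,191), (262.6,216.6) and (244,208), and the mat around it.

Run:
```python
from h import *
t=np.load('top0.npz');s=np.load('side0.npz')
u=lambda p:((np.array(p)+.5)/5-.5)+[220,150]
us=lambda p:((np.array(p)-[400,0]+.5)/[5,6]-.5)+[230,160]
def rep(n,P,z,f=u,d=t):
    X=np.array([atz(d,f(p),z) for p in P]);e=X[0]-X[1];print(n,X.mean(0).round(4),'sides',[np.linalg.norm(X[i]-X[i-1]).round(4) for i in range(len(X))],'yaw',np.degrees(np.arctan2((X[0]-X[-1])[1],(X[0]-X[-1])[0])).round(1))
rep('foot',[(185,162),(275,205),(213,333),(122,290)],.016)
rep('bar top',[(213,158),(243,172),(173,317),(143,302)],.082)
rep('mat',[(91,105),(328,140),(288,430),(47,396)],.004)
rep('mat side',[(548,115) if 0 else (446,168),(714,112),(775,312),(492,374)],.004,us,s)
rep('foot side front edge',[(555,275),(692,280)],.004,us,s)
print('bottle',tri(t,(445.5,122),s,(429,288)))
```

```text
foot [0.5335 0.2513 0.016 ] sides [np.float64(0.081), np.float64(0.0568), np.float64(0.0805), np.float64(0.0571)] yaw -26.1
bar top [0.5332 0.2493 0.082 ] sides [np.float64(0.0855), np.float64(0.0178), np.float64(0.0859), np.float64(0.0179)] yaw -25.8
mat [0.5233 0.2582 0.004 ] sides [np.float64(0.1691), np.float64(0.138), np.float64(0.1674), np.float64(0.139)] yaw -8.3
mat side [0.5212 0.2557 0.004 ] sides [np.float64(0.1392), np.float64(0.1672), np.float64(0.1398), np.float64(0.1672)] yaw 81.4
foot side front edge [0.5204 0.228  0.004 ] sides [np.float64(0.0802), np.float64(0.0802)] yaw 155.6
bottle (array([ 0.72248304, -0.23759005,  0.11305496]), np.float64(0.00010685533071782062))
```

```bash
cat > go.py <<'E'
# prints row numbers to bring the TCP to x y z and tool-x yaw (deg, mod 180)
import sys,numpy as np
from scipy.spatial.transform import Rotation as R
from rig import robot
o=robot.get_obs();r=R.from_quat(o["tool_rot"]);p=o["position"]
x,y,z,w=map(float,sys.argv[1:5]);ax=r.as_matrix()[:,0];yaw=np.degrees(np.arctan2(ax[1],ax[0]))
d=(w-yaw+90)%180-90
print("t",round(o["time"],2),"p",p.round(4),"yaw",yaw.round(2),"tilt",np.degrees(np.arccos(-r.as_matrix()[2,2])).round(2),"F",o["ft_force"].round(1),"w",round(o["grip_width"],4),"q6",o["q"][5].round(2))
print("rows",(r.inv().apply(np.array([x,y,z])-p)/.3).round(4),"turn",round(-d/360,4))
E
python3 go.py .533 .250 .23 -26
python3 -m handwheel '[[-0.12,-0.06,0,0],[-0.24,-0.11,0,0.002],[-0.36,-0.17,0,0.004],[-0.48,-0.23,0,0.004],[-0.6,-0.28,0,0.004],[-0.72,-0.34,0,0.004],[-0.84,-0.39,0,0.004],[-0.95,-0.44,0,0.004],[-1,-0.47,0,0.004],[-1,-0.47,0,0.004]]' 60 40
python3 go.py .533 .250 .15 -26
```

```text
t 1.0 p [0.2587 0.5689 0.2306] yaw 155.55 tilt 0.0 F [-0.3 -0.   0.2] w 0.0869 q6 -0.18
rows [-1.2725 -0.5893  0.0019] turn 0.0043
time: 1.83
position: [0.4765, 0.3133, 0.2307]
tool_rot: [0.226, 0.974, -0.0, 0.001]
ft_force: [-0.1, 1.4, 0.9]
grip_width: 0.0525
grip_force: 0.0
t 1.83 p [0.4765 0.3133 0.2307] yaw 153.82 tilt 0.11 F [-0.1  1.4  0.9] w 0.0525 q6 -0.73
rows [-0.2616 -0.1062  0.2695] turn -0.0005
```

```bash
python3 -m handwheel '[[-0.09,-0.04,0.03,0],[-0.18,-0.08,0.12,0],[-0.262,-0.106,0.2,0],[-0.262,-0.106,0.27,0],[-0.262,-0.106,0.27,0],[-0.262,-0.106,0.27,0],[-0.262,-0.106,0.27,0]]'
python3 go.py .533 .250 .057 -26
python3 - <<'E'
from rig import vision
import cv2,numpy as np
t=vision.camera("top")["frame"][130:250,200:320,::-1];s=vision.camera("side")["frame"][130:250,220:340,::-1]
cv2.imwrite('pics/near.png',np.hstack([cv2.resize(a,(400,400),interpolation=2) for a in(t,s)]))
E
```

```text
time: 2.42
position: [0.53, 0.2546, 0.1505]
tool_rot: [0.223, 0.975, 0.0, 0.0]
ft_force: [0.6, 0.3, 0.1]
grip_width: 0.052
grip_force: 0.0
t 2.42 p [0.53   0.2546 0.1505] yaw 154.18 tilt 0.05 F [0.6 0.3 0.1] w 0.052 q6 -0.86
rows [-0.0156 -0.0097  0.3116] turn 0.0005
```

View pics/near.png

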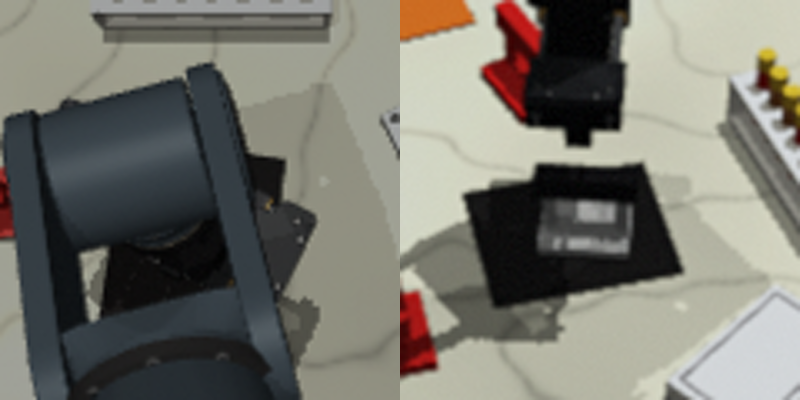

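Side view (580..): the fingers are above the black bar and lined up with it. I'll go down and correct for the lag at the end.

```bash
python3 -m handwheel '[[-0.015,-0.009,0,0],[-0.015,-0.009,0.06,0],[-0.015,-0.009,0.12,0],[-0.015,-0.009,0.12,0],[-0.015,-0.009,0.12,0]]' >/dev/null
python3 go.py .533 .250 .057 -26
```

```text
t 2.93 p [0.5327 0.2491 0.1137] yaw 154.13 tilt 0.05 F [1.  0.6 0.6] w 0.0525 q6 -0.87
rows [0.0003 0.0032 0.189 ] turn 0.0004
```

```bash
python3 -m handwheel '[[0,0.002,0.05,0],[0,0.002,0.1,0],[0,0.002,0.15,0],[0,0.002,0.189,0],[0,0.002,0.189,0],[0,0.002,0.189,0]]' >/dev/null
python3 go.py .533 .250 .057 -26
python3 -m handwheel '[[0,0,0,0],[0,0,0,0],[0,0,0,0],[0,0,0,0],[0,0,0,0],[0,0,0,0],[0,0,0,0],[0,0,0,0]]' 0 60
python3 go.py .533 .250 .057 -26
```

```text
t 3.43 p [0.5336 0.2497 0.0572] yaw 154.11 tilt 0.0 F [ 0.3 -0.5  1.2] w 0.0517 q6 -0.87
rows [0.0021 0.0001 0.0006] turn 0.0003
time: 4.1
position: [0.5339, 0.25, 0.0571]
tool_rot: [0.224, 0.975, 0.0, 0.001]
ft_force: [1.6, 1.2, 2.8]
grip_width: 0.0195
grip_force: 59.9
t 4.1 p [0.5339 0.25   0.0571] yaw 154.1 tilt 0.08 F [1.6 1.2 2.8] w 0.0195 q6 -0.87
rows [ 0.0026 -0.0012  0.0005] turn 0.0003
```

```bash
python3 -m handwheel '[[0,0,-0.05,0],[0,0,-0.12,0],[0,0,-0.22,0],[0,0,-0.33,0],[0,0,-0.43,0],[0,0,-0.5,0],[0,0,-0.5,0],[0,0,-0.5,0]]'
python3 go.py .471 -.232 .207 10.2
```

```text
time: 4.77
position: [0.5332, 0.2495, 0.2069]
tool_rot: [0.224, 0.975, 0.0, 0.0]
ft_force: [-0.3, 0.2, -3.6]
grip_width: 0.0194
grip_force: 59.9
t 4.77 p [0.5332 0.2495 0.2069] yaw 154.11 tilt 0.04 F [-0.3  0.2 -3.6] w 0.0194 q6 -0.87
rows [-5.1430e-01 -1.5343e+00 -4.0000e-04] turn -0.1002
```

```bash
python3 -m handwheel '[[-0.02,-0.06,0,0],[-0.05,-0.15,0,-0.01],[-0.08,-0.25,0,-0.02],[-0.12,-0.36,0,-0.03],[-0.155,-0.46,0,-0.04],[-0.19,-0.57,0,-0.05],[-0.225,-0.67,0,-0.06],[-0.257,-0.767,0,-0.07],[-0.29,-0.86,0,-0.08],[-0.32,-0.94,0,-0.09],[-0.32,-0.94,0,-0.1],[-0.32,-0.94,0,-0.1]]' >/dev/null
python3 go.py .471 -.232 .207 10.2
```

```text
t 5.77 p [ 0.4946 -0.0471  0.2042] yaw -170.03 tilt 0.34 F [ 0.1  0.1 -3.7] w 0.0194 q6 -2.07
rows [ 0.1843 -0.5934 -0.0099] turn -0.0006
```

```bash
python3 -m handwheel '[[0.02,-0.06,0,0],[0.04,-0.14,0,0],[0.07,-0.24,0,0],[0.1,-0.34,0,0],[0.13,-0.43,0,0],[0.16,-0.52,0,0],[0.184,-0.593,0,0],[0.184,-0.593,0,0],[0.184,-0.593,0,0],[0.184,-0.593,0,0]]' >/dev/null
python3 go.py .471 -.232 .165 10.2
```

```text
t 6.6 p [ 0.4724 -0.229   0.2052] yaw -169.93 tilt 0.28 F [ 0.1 -0.4 -3.2] w 0.0193 q6 -2.41
rows [ 0.006  -0.0096  0.1341] turn -0.0003
```

```bash
python3 -m handwheel '[[0.003,-0.005,0.03,0],[0.006,-0.009,0.06,0],[0.006,-0.009,0.1,0],[0.006,-0.009,0.134,0],[0.006,-0.009,0.134,0],[0.006,-0.009,0.134,0],[0.006,-0.009,0.134,0]]' >/dev/null
python3 go.py .471 -.232 .155 10.2
python3 - <<'E'
from rig import vision
import cv2,numpy as np
t=vision.camera("top")["frame"][170:270,380:480,::-1];s=vision.camera("side")["frame"][260:400,260:400,::-1]
cv2.imwrite('pics/over.png',np.hstack([cv2.resize(a,(400,400),interpolation=2) for a in(t,s)]))
E
```

```text
t 7.18 p [ 0.4724 -0.2337  0.1666] yaw -169.87 tilt 0.0 F [ 0.6  0.2 -3.1] w 0.0198 q6 -2.42
rows [0.0035 0.0063 0.0386] turn -0.0002
```

View pics/over.png

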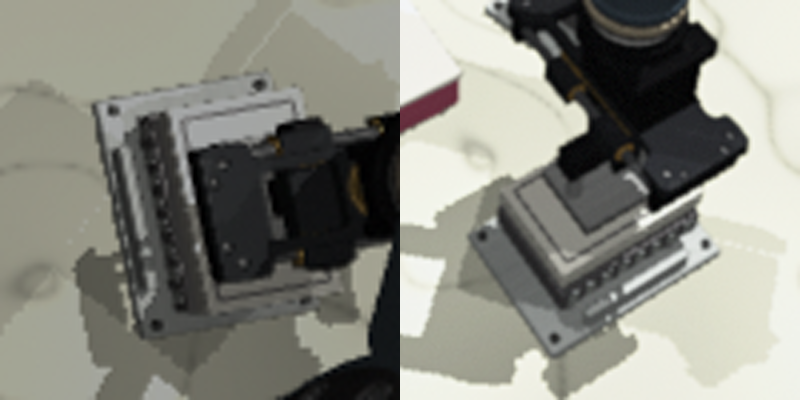

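The press is over the cover, with its foot's near corner at about side (326,341). I'll check that corner against the prediction while lowering.

```bash
python3 - <<'E'
from h import *
s=np.load('side0.npz');print(proj(s,np.array([.438,-.270,.114])).round(1))
E
python3 -m handwheel '[[0.003,0.005,0.01,0],[0.003,0.005,0.02,0],[0.003,0.005,0.03,0],[0.003,0.005,0.038,0],[0.003,0.005,0.038,0],[0.003,0.005,0.038,0]]' >/dev/null
python3 go.py .471 -.232 .150 10.2
```

```text
[325.1 341.4]
t 7.78 p [ 0.4709 -0.2324  0.155 ] yaw -169.9 tilt 0.03 F [-0.1 -0.5 -3.6] w 0.0196 q6 -2.42
rows [-0.0006  0.0014  0.0166] turn -0.0003
```

```bash
python3 -m handwheel '[[0,0,0.005,0],[0,0,0.01,0],[0,0,0.013,0],[0,0,0.013,0]]' | sed -n '2p;4p'
python3 -m handwheel '[[0,0,0.002,0],[0,0,0.004,0],[0,0,0.005,0],[0,0,0.005,0],[0,0,0.005,0]]' | sed -n '2p;4p'
```

```text
position: [0.4709, -0.2324, 0.1511]
ft_force: [-0.2, 0.2, -3.5]
position: [0.471, -0.2325, 0.1499]
ft_force: [0.6, -0.3, -2.8]
```

```bash
python3 -m handwheel '[[0,0,0.002,0],[0,0,0.004,0],[0,0,0.005,0],[0,0,0.005,0],[0,0,0.005,0]]' | sed -n '2p;4p'
```

```text
position: [0.4711, -0.2326, 0.1485]
ft_force: [-0.2, 0.2, 0.1]
```

```bash
python3 -m handwheel '[[0,0,0.002,0],[0,0,0.004,0],[0,0,0.005,0],[0,0,0.005,0]]' | sed -n '2p;4p'
```

```text
position: [0.4711, -0.2326, 0.1469]
ft_force: [-0.1, 0.1, 0.7]
```

```bash
python3 -m handwheel '[[0,0,0.002,0],[0,0,0.004,0],[0,0,0.005,0],[0,0,0.005,0]]' | sed -n '2p;4p'
```

```text
position: [0.4711, -0.2326, 0.1454]
ft_force: [0.2, 0.3, 1.5]
```

```bash
python3 -m handwheel '[[0,0,0.002,0],[0,0,0.004,0],[0,0,0.005,0],[0,0,0.005,0]]' | sed -n '2p;4p'
```

```text
position: [0.4711, -0.2326, 0.1439]
ft_force: [-0.6, 0.2, 2.4]
```

```bash
python3 -m handwheel '[[0,0,0.002,0],[0,0,0.004,0],[0,0,0.006,0],[0,0,0.008,0],[0,0,0.008,0]]' | sed -n '2p;4p'
```

```text
position: [0.4711, -0.2326, 0.1415]
ft_force: [-0.1, -0.1, 3.8]
```

```bash
python3 -m handwheel '[[0,0,0.002,0],[0,0,0.004,0],[0,0,0.005,0],[0,0,0.005,0]]' | sed -n '2p;4p'
```

```text
position: [0.4711, -0.2326, 0.14]
ft_force: [-0.2, -0.2, 4.2]
```

```bash
python3 -m handwheel '[[0,0,0.002,0],[0,0,0.004,0],[0,0,0.005,0],[0,0,0.005,0]]' | sed -n '2p;4p'
```

```text
position: [0.4711, -0.2326, 0.1386]
ft_force: [-0.1, 0.8, 5.5]
```

```bash
python3 -m handwheel '[[0,0,0.002,0],[0,0,0.004,0],[0,0,0.005,0],[0,0,0.005,0]]' | sed -n '2p;4p'
```

```text
position: [0.4712, -0.2326, 0.1372]
ft_force: [-0.2, 0.2, 6.3]
```

```bash
python3 -m handwheel '[[0,0,0.002,0],[0,0,0.004,0],[0,0,0.005,0],[0,0,0.005,0]]' | sed -n '2p;4p'
```

```text
position: [0.4712, -0.2327, 0.1358]
ft_force: [-0.6, 0.9, 7.0]
```

```bash
python3 -m handwheel '[[0,0,0.002,0],[0,0,0.004,0],[0,0,0.005,0],[0,0,0.005,0]]' | sed -n '2p;4p'
```

```text
position: [0.4713, -0.2327, 0.1344]
ft_force: [-0.5, 1.0, 7.4]
```

```bash
python3 -m handwheel '[[0,0,0.002,0],[0,0,0.004,0],[0,0,0.005,0],[0,0,0.005,0]]' | sed -n '2p;4p'
```

```text
position: [0.4713, -0.2327, 0.133]
ft_force: [0.0, 0.6, 8.1]
```

```bash
python3 -m handwheel '[[0,0,0.002,0],[0,0,0.004,0],[0,0,0.005,0],[0,0,0.005,0]]' | sed -n '2p;4p'
```

```text
position: [0.4714, -0.2328, 0.1316]
ft_force: [-0.3, 0.4, 9.5]
```

```bash
python3 -m handwheel '[[0,0,0.002,0],[0,0,0.004,0],[0,0,0.005,0],[0,0,0.005,0]]' | sed -n '2p;4p'
```

```text
position: [0.4714, -0.2328, 0.1302]
ft_force: [-0.8, 1.2, 9.4]
```

```bash
python3 -m handwheel '[[0,0,0.001,0],[0,0,0.002,0],[0,0,0.003,0],[0,0,0.004,0],[0,0,0.004,0]]' | sed -n '2p;4p'
```

```text
position: [0.4715, -0.2328, 0.1291]
ft_force: [-1.7, 0.1, 9.9]
```

```bash
python3 -m handwheel '[[0,0,0.001,0],[0,0,0.002,0],[0,0,0.003,0],[0,0,0.004,0],[0,0,0.004,0]]' | sed -n '2p;4p'
```

```text
position: [0.4715, -0.2329, 0.128]
ft_force: [-1.2, 0.6, 10.4]
```

```bash
python3 -m handwheel '[[0,0,0.001,0],[0,0,0.002,0],[0,0,0.003,0],[0,0,0.003,0]]' | sed -n '2p;4p'
```

```text
position: [0.4716, -0.2329, 0.1272]
ft_force: [-0.4, 0.0, 11.2]
```

```bash
python3 -m handwheel '[[0,0,0.001,0],[0,0,0.002,0],[0,0,0.003,0],[0,0,0.003,0]]' | sed -n '2p;4p'
```

```text
position: [0.4714, -0.2329, 0.1258]
ft_force: [-1.5, -0.1, 8.4]
```

```bash
python3 -m handwheel '[[0,0,0.001,0],[0,0,0.002,0],[0,0,0.003,0],[0,0,0.003,0]]' | sed -n '2p;4p'
```

```text
position: [0.4714, -0.2329, 0.1249]
ft_force: [-0.9, 0.5, 9.2]
```

```bash
python3 -m handwheel '[[0,0,0.001,0],[0,0,0.002,0],[0,0,0.003,0],[0,0,0.003,0]]' | sed -n '2p;4p'
```

```text
position: [0.4714, -0.2329, 0.1241]
ft_force: [-1.1, 0.5, 8.1]
```

The force fell from 14.7 to 11.6 N, which fits both ends snapped. I'll press a little more to be sure.

```bash
python3 -m handwheel '[[0,0,0.001,0],[0,0,0.002,0],[0,0,0.003,0],[0,0,0.004,0],[0,0,0.004,0],[0,0,0.004,0]]' | sed -n '2p;4p'; python3 -c "
from rig import robot;o=robot.get_obs();print(o['moment'],o['tool_rot'])"
```

```text
position: [0.4714, -0.2329, 0.123]
ft_force: [-1.3, 0.8, 9.6]
[-0.00274781  0.16082078 -0.03009624] [-8.82300680e-02  9.96099780e-01 -6.54032841e-04  5.06461050e-04]
```

```bash
python3 -m handwheel '[[0,0,0.001,0],[0,0,0.002,0],[0,0,0.003,0],[0,0,0.004,0],[0,0,0.004,0],[0,0,0.004,0]]' | sed -n '2p;4p'; python3 -c "
from rig import robot;o=robot.get_obs();print(o['moment'],o['time'])"
```

```text
position: [0.4714, -0.2329, 0.1219]
ft_force: [-1.6, 0.6, 9.3]
[-0.01354769  0.13897945 -0.01176122] 16.2
```

```bash
python3 -m handwheel '[[0,0,0.001,0],[0,0,0.002,0],[0,0,0.003,0],[0,0,0.004,0],[0,0,0.004,0],[0,0,0.004,0]]' | sed -n '2p;4p'; python3 -c "
from rig import robot;o=robot.get_obs();print(o['moment'])"
```

```text
position: [0.4714, -0.2329, 0.1208]
ft_force: [-0.2, 1.6, 10.6]
[0.05573045 0.12733796 0.02512102]
```

```bash
python3 -m handwheel '[[0,0,0.001,0],[0,0,0.002,0],[0,0,0.003,0],[0,0,0.004,0],[0,0,0.004,0],[0,0,0.004,0]]' | sed -n '2p;4p'; python3 -c "
from rig import robot;o=robot.get_obs();print(o['moment'])"
```

```text
position: [0.4715, -0.2329, 0.1203]
ft_force: [-1.0, 1.2, 16.1]
[ 0.16990291  0.35727473 -0.02169394]
```

```bash
python3 -m handwheel '[[0,0,-0.02,0],[0,0,-0.05,0],[0,0,-0.09,0],[0,0,-0.15,0],[0,0,-0.22,0],[0,0,-0.3,0],[0,0.1,-0.37,0],[0,0.2,-0.4,0],[0,0.3,-0.4,0],[0,0.42,-0.4,0],[0,0.52,-0.4,0],[0,0.52,-0.4,0],[0,0.52,-0.4,0]]'  | sed -n '2p;4p'
python3 - <<'E'
from rig import vision
import cv2,numpy as np
t=vision.camera("top");s=vision.camera("side");np.savez('top1.npz',**t);np.savez('side1.npz',**s)
r=lambda a,y,x,h,w:cv2.resize(a["frame"][y:y+h,x:x+w,::-1],(400,300),interpolation=cv2.INTER_CUBIC)
cv2.imwrite('pics/after.png',np.hstack([r(t,182,395,75,100),r(s,298,275,75,100)]))
E
```

```text
position: [0.4419, -0.0769, 0.2378]
ft_force: [0.8, -0.5, -3.8]
```

View pics/after.png

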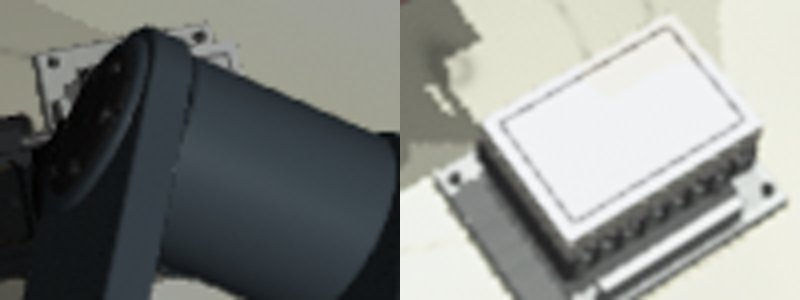

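The press is clear and the cover sits visibly lower: its side-view corners have moved down by about 2 px. I'll measure each corner's drop to rule out one end still being up.

Run:
```python
from h import *
import cv2
a=np.load('side0.npz');b=np.load('side1.npz')
ga,gb=[cv2.cvtColor(x["frame"],cv2.COLOR_RGB2GRAY) for x in(a,b)]
u=lambda p:((np.array(p)-[400,0]+.5)/4-.5)+[275,298]
C=[u(p) for p in[(671,18),(745,112),(575,214),(503,115)]]
X=[atz(a,c,.0965) for c in C]
def norm(g): # fine dark frame line: black-hat
    return cv2.morphologyEx(g,cv2.MORPH_BLACKHAT,np.ones((5,5)))
up=lambda g:cv2.resize(g[295:360,295:365],None,fx=8,fy=8,interpolation=cv2.INTER_CUBIC)
A,B=[up(norm(g)).astype(np.float32) for g in(ga,gb)]
m=np.zeros(ga.shape,np.uint8);cv2.fillPoly(m,[np.int32(C)],255);m=cv2.dilate(m,np.ones((5,5)))
m=up(m)
names=["+x+y","+x-y","-x-y","-x+y"]
for mid in range(4): # per-edge displacement: edge between corner mid and mid+1
    p,q=C[mid],C[(mid+1)%4]; mid_pt=(p+q)/2; n=np.array([-(q-p)[1],(q-p)[0]]);n/=np.linalg.norm(n)
    out=[]
    for f in(.15,.35,.5,.65,.85):
        c=p+(q-p)*f; prof=[]
        for I in(ga,gb):
            k=np.arange(-6,6.01,.1); pts=(c[None]+k[:,None]*n).astype(np.float32)
            v=cv2.remap(I.astype(np.float32),pts[None,:,0],pts[None,:,1],cv2.INTER_CUBIC)[0]
            bl=np.clip(cv2.morphologyEx(v[None],cv2.MORPH_BLACKHAT,np.ones((1,45)))[0],0,None); bl[np.abs(k)>4.5]=0
            w=bl*(bl>.5*bl.max()); prof.append((w*k).sum()/w.sum())
        Xc=atz(a,c,.0965); e=(proj(a,Xc-[0,0,.0087])-proj(a,Xc))@n
        out.append(round((prof[1]-prof[0])/e*8.7,1))
    print(names[mid],'->',names[(mid+1)%4],'drop mm',out)
```

```text
+x+y -> +x-y drop mm [np.float64(8.2), np.float64(8.3), np.float64(1.2), np.float64(8.0), np.float64(8.9)]
+x-y -> -x-y drop mm [np.float64(10.7), np.float64(6.7), np.float64(9.8), np.float64(10.7), np.float64(9.8)]
-x-y -> -x+y drop mm [np.float64(6.5), np.float64(5.8), np.float64(5.9), np.float64(7.5), np.float64(6.3)]
-x+y -> +x+y drop mm [np.float64(10.8), np.float64(10.1), np.float64(10.1), np.float64(10.0), np.float64(10.0)]
```

All four edges dropped by about 8.7 mm, and the drop is even along the long sides, so the cover is home at both ends. Now I'll return the press.

```bash
python3 go.py .528 .253 .2 10.2
```

```text
t 18.38 p [ 0.4437 -0.0792  0.2383] yaw -169.87 tilt 0.03 F [-0.2 -0.1 -3.6] w 0.0195 q6 -2.17
rows [-0.4715  1.0407  0.1271] turn -0.0002
```

```bash
python3 -m handwheel '[[-0.02,0.05,0,0],[-0.06,0.14,0,0],[-0.1,0.24,0,0],[-0.15,0.34,0,0],[-0.2,0.44,0,0],[-0.25,0.54,0,0],[-0.29,0.64,0,0],[-0.33,0.74,0,0],[-0.38,0.84,0,0],[-0.42,0.93,0,0],[-0.45,0.98,0.03,0],[-0.47,1,0.06,0],[-0.47,1,0.1,0],[-0.47,1,0.1,0],[-0.47,1,0.1,0]]' >/dev/null
python3 go.py .528 .253 .065 10.2
```

```text
t 19.63 p [0.5292 0.2396 0.207 ] yaw -169.98 tilt 0.25 F [-1.   0.5 -2.5] w 0.0195 q6 -1.51
rows [-0.0057  0.0452  0.4734] turn -0.0005
```

```bash
python3 -m handwheel '[[-0.005,0.03,0.05,0],[-0.005,0.044,0.13,0],[-0.005,0.044,0.22,0],[-0.005,0.044,0.3,0],[-0.005,0.044,0.37,0],[-0.005,0.044,0.42,0],[-0.005,0.044,0.45,0],[-0.005,0.044,0.473,0],[-0.005,0.044,0.473,0],[-0.005,0.044,0.473,0]]' >/dev/null
python3 go.py .528 .253 .058 10.2
python3 -m handwheel '[[0,0,0.006,0],[0,0,0.012,0],[0,0,0.018,0],[0,0,0.022,0],[0,0,0.022,0],[0,0,0.022,0]]' >/dev/null
python3 go.py .528 .253 .057 10.2
```

```text
t 20.47 p [0.5297 0.2542 0.0673] yaw -169.93 tilt 0.06 F [ 0.   0.1 -2.8] w 0.0197 q6 -1.49
rows [ 0.0062 -0.0028  0.031 ] turn -0.0004
t 20.97 p [0.5289 0.2545 0.0602] yaw -169.88 tilt 0.0 F [-0.1 -0.1 -3.3] w 0.0191 q6 -1.49
rows [ 0.0038 -0.0044  0.0106] turn -0.0002
```

```bash
python3 -m handwheel '[[0,0,0.003,0],[0,0,0.006,0],[0,0,0.008,0],[0,0,0.009,0],[0,0,0.009,0]]' >/dev/null
python3 go.py .528 .253 .057 10.2
```

```text
t 21.38 p [0.5289 0.2544 0.0573] yaw -169.89 tilt 0.02 F [ 0.5 -0.1 -4. ] w 0.0195 q6 -1.49
rows [ 0.0036 -0.0042  0.001 ] turn -0.0003
```

```bash
python3 -m handwheel '[[0,0,0.001,0],[0,0,0.002,0],[0,0,0.003,0],[0,0,0.003,0]]' >/dev/null
python3 go.py .528 .253 .057 10.2
```

```text
t 21.72 p [0.529  0.2545 0.0571] yaw -169.89 tilt 0.02 F [-1.8 -0.2  2.2] w 0.0198 q6 -1.49
rows [ 0.004  -0.0045  0.0003] turn -0.0002
```

Foot is on the mat. Opening, then backing straight up.

```bash
python3 -m handwheel '[[0,0,0,0],[0,0,0,0],[0,0,0,0],[0,0,0,0],[0,0,0,0],[0,0,0,0],[0,0,0,0],[0,0,0,0]]' 60 60 | tail -2
python3 -m handwheel '[[0,0,-0.02,0],[0,0,-0.05,0],[0,0,-0.1,0],[0,0,-0.17,0],[0,0,-0.25,0],[0,0,-0.35,0],[0,0,-0.45,0],[0,0,-0.5,0],[0,0,-0.5,0],[0,0,-0.5,0]]'
python3 - <<'E'
from rig import vision
import cv2,numpy as np
s=vision.camera("side");cv2.imwrite('pics/end.png',cv2.resize(s["frame"][110:390,150:450,::-1],(640,597),interpolation=2))
E
```

```text
grip_width: 0.0515
grip_force: 0.0
time: 23.22
position: [0.5294, 0.2546, 0.2081]
tool_rot: [-0.088, 0.996, 0.0, 0.002]
ft_force: [0.3, -0.7, -0.8]
grip_width: 0.0522
grip_force: 0.0
```

View pics/end.png

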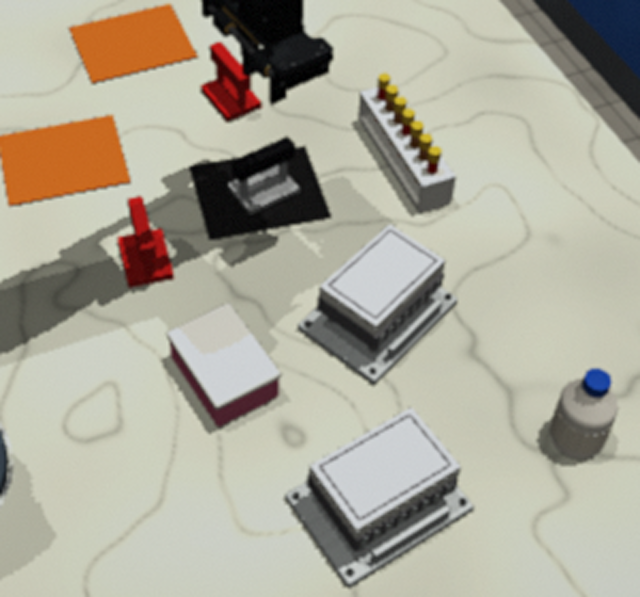

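The press stands upright in the middle of its mat, released, at about crop (263,178). The cover is flat and home at (385,470), and the bystanders haven't moved.

```bash
python3 -c "
from rig import job;print(job.hand_in())"
```

```text
the job is handed in; nothing more can be done
None
```

I pressed the proud cover home at both ends, put the press back upright on its black mat and let go; the job is handed in, but it returned no verdict.

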